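# Gather the filter cassettes into the caddy

## Robot

A 7-joint arm with a two-finger parallel gripper is mounted at the origin on a cart in front of the work surface, level with it; the furniture and walls round the work are solid. World frame = base frame: x ahead of the robot, y to its left, z up, the work surface at z = 0. Lengths are in m, angles in degrees, forces in N, time in s.
With the tool pointing down it reaches from about 0.425 to 0.875 m from the base axis. Payload 4.7 kg.
Tool frame: the origin (TCP) lies between the finger pads; the fingertips stand env.finger_overhang ahead of it and the grasp point (between the pads) lies 5 mm behind it (env.finger_overhang is the distance from the TCP to the fingertips, in m); z points along the fingers, y is the line along which they close (so a half turn about z gives the same grasp; the last joint's range is limited). The gripper opens to 87 mm and grips with 3 to 60 N. Pads are 19 mm wide; open, the fingers measure 117 mm over their backs; the gripper's body (75 mm by 190 mm) begins 51 mm behind the grasp point.
Start: joints at [-71.729, 18.392, -4.016, 83.108, 1.295, 78.541, -3.26], TCP at [0.195, 0.62, 0.237] pointing down, gripper open.
Joint ranges: [-163.93, 163.93], [-17.29, 119.83], [-79.2, 71.16], [3.27, 140.29], [-89.18, 269.18], [5.43, 117.66], [-154.24, 154.24]. Speed limits (degrees/s): [147.25, 147.25, 180, 180, 180, 180, 180].

## Interface

Orientations are given as [roll, pitch, yaw] about the fixed x, y, z axes, in that order (R = Rz(yaw) Ry(pitch) Rx(roll)).
In Python, from cell import telemetry, eyes, env, models gives the robot as it stands. The module is installed in compiled form; this text tells all that it offers.
- The arm moves only by the tool drive_tool, never from a script. Its arguments are lists of equal length, an entry for each row: "angular": the turn, a rotation vector about the tool's x, y, z in rad, a list of three; "delta_pos": the shift along the tool's x, y, z in cm, a list of three; "gripper": the finger opening in cm, from 0 to 8.7. A call has 1 to 20 rows; each row shifts and turns the commanded pose from where the row before left it, along the tool's axes as they then stand; what a row does not reach is not made up. A row lasts 1/10 s, in which the tool goes at most 50 mm and 8.59 degrees, less where a joint would pass 70% of its speed; a pose out of reach is approached as far as the arm can. A call with a gripper value outside its range is refused whole. The fingers move at their own pace and stop on an object; "squeeze" is the grip in N (left out, the last holds). Time passes only in rows, so rows that do not move let the fingers close. It gives the time, the measured TCP pose, the force, the opening and the grip force at its end, in the units of the state.
- telemetry.get_obs(): the state, without advancing time (a new reading comes with each control period).
- eyes.read_camera(name): name is "scene" or "side" or "wrist"; returns a dict with "pixels" (420x560x3 uint8, red, green, blue), "mtx" (3x3 intrinsics, pixels), "origin" and "orientation" of the camera in the world. Camera axes: x right, y down, z forward; pixel columns grow to the right and rows downward; lengths in m; the calibration is good to about 2 mm. A picture is of the moment at which its call begins. There is no depth.
- env.sign_off(): hands the job in; it is judged then, once.
Trained networks look in a picture, given as the dict that the camera call returned (one of the last four; its "shot" number tells which), for a name from the list of things; names that differ only in an ending like _2 or _b are one class to them, and where a whole thing is asked for, a point or a joint stands for the part that bears it (a point fixed in the world has none). Each returns a list of dicts, best first, with "p" (0 to 1); they miss things now and then, are a little off and sometimes report something else, mostly with a low value. They report only what shows in the picture. A call takes as long as a camera call.
- models.search_frame(picture, target): "centre" ([column, row] in pixels, amid what is visible of it).
- models.cut_out(picture, target): "pixels" (420x560 bool, what is visible of it) and "centre" ([column, row] in pixels, amid what is visible of it).
The state is a dict: "time_s": time; "qpos": joint angles; "joint_velocities": joint speeds; "effort": joint torques, N m; "tool_pos": TCP position; "tool_rot": TCP orientation; "force": force on the tool from outside, world axes, zero at the start; "wrist_torque": the same for the moment, N m; "grip_width": finger opening in m; "grasp_force": force on a finger pad.
Only numpy, scipy, OpenCV 4.12 (cv2) and the standard library are available. Lean on these libraries where they do the work, as an engineer would, in place of code of your own. Each camera call takes 0.05 s, during which the arm holds its last target. There are 200 camera calls.

## Task

Gather the three white filter cassettes with a round window, two of them packed in the stack between spacer plates and one standing loose on the bench, into the grey caddy, each lying flat in the pocket that matches its length. As you unpack the stack, put the two dark metal spacer plates aside in a flat pile of their own, centred on the little cork-topped plate rest. Keep every piece level, never on its side, and leave the two cassettes with slotted tops where they are.

Things in the scene. Friction and masses are not known exactly. Their poses are not given: they have to be found in the camera images.
- caddy: Flat grey plastic tray fixed to the worktop, 156 x 216 mm (x, y), 11 mm high, with three open pockets side by side, each 7 mm deep (pocket floor 4 mm above the worktop) and 52 mm wide in y. Pockets run along the tray's x and are centred at x = 0: the longest (132 mm) at y = 0, the middle one (100 mm) at y = +70 mm, the shortest (74 mm) at y = -70 mm. Pockets are parted by 18 mm bars. Origin: centre of the underside.
- plate_rest: Small fixed dark metal block, 48 x 40 mm (x, y), with a tan cork top 20 mm above the worktop, on a 3 mm thick bright metal foot of 64 x 52 mm. The spacer plates are piled on it and overhang it. Origin: centre of the underside on the worktop.
- cassette_long: Long white filter cassette, 116 x 36 x 32 mm (x, y, z), with one round black window of 24 mm in the middle of its top (hidden at the start). Lies at the bottom of the stack, on the worktop, its ends showing. 90 g. Its origin is the centre of the underside; z up, x along the length, y along the 36 mm width; it may be set down either way round (x forward or back).
- cassette_medium: Medium white filter cassette, 84 x 36 x 32 mm (x, y, z), with one round black window on top (hidden at the start). Lies in the stack between the two spacer plates, its ends showing. 90 g. Its origin is the centre of the underside; z up, x along the length, y along the 36 mm width; it may be set down either way round (x forward or back).
- cassette_short: Short white filter cassette, 58 x 36 x 32 mm (x, y, z), with one round black window of 24 mm in the middle of its top. Stands by itself on the worktop. 90 g. Its origin is the centre of the underside; z up, x along the length, y along the 36 mm width; it may be set down either way round (x forward or back).
- plate_large: Larger dark grey metal spacer plate, 100 x 62 x 10 mm (x, y, z), about 170 g; in the stack it lies on the long cassette and under the medium one, its x along theirs within about 0.1 rad. Origin: centre of the underside, z up.
- plate_small: Smaller dark grey metal spacer plate, 68 x 50 x 10 mm (x, y, z), about 90 g; it tops the stack, its x along that of the cassette below within about 0.1 rad. Origin: centre of the underside, z up.
- slotted_medium: Look-alike that does not belong: white cassette of 84 x 36 x 32 mm with three parallel black slots across its top instead of a round window, on the worktop. Origin: centre of the underside.
- slotted_short: Look-alike that does not belong: white cassette of 58 x 36 x 32 mm with three parallel black slots across its top instead of a round window, on the worktop. Origin: centre of the underside.

How it is judged:
By the outcome, as a careful person would: the job done as asked, in the order asked, and still so for the second after the job is handed in, with the robot touching nothing.
It also fails if it takes over 136 s, if anything falls off the work surface, if the arm or the gripper's body presses on something with over 40 N, if the wrist force passes 120 N, or if a joint passes its speed limit or range.

## Working session

There is one attempt and no reset: what is moved stays moved. The work goes in short steps, Python scripts to look and compute and a tool call to move; the robot and the scene stay as the last step left them, time stands still between calls to the robot, and variables do not carry over. Pictures are saved under pics/ and viewed, at most 14 in all, crops included, and the job is handed in when it is done.

Besides the shell and the picture viewer there is one more tool, called after "Call:" as name(argument=value, ...), one argument or row to a line, values as JSON. drive_tool: Moves the arm, as the interface text tells. Its arguments: {"type":"object","properties":{"angular":{"type":"array","items":{"type":"array","items":{"type":"number"}}},"delta_pos":{"type":"array","items":{"type":"array","items":{"type":"number"}}},"gripper":{"type":"array","items":{"type":"number"}},"squeeze":{"type":"number"}},"required":["angular","delta_pos","gripper"]}

```bash
mkdir -p pics; python3 - <<'E'
from cell import telemetry, eyes, env, models
import cv2,numpy as np
print(env.finger_overhang, {k:np.round(v,3) for k,v in telemetry.get_obs().items()})
ims=[]
for n in ("scene","side","wrist"):
    c=eyes.read_camera(n); cv2.imwrite(f"pics/{n}0.png",c["pixels"][:,:,::-1])
    print(n,np.round(c["mtx"],1).tolist(),np.round(c["origin"],3),np.round(c["orientation"],3).tolist())
    for t in ["caddy","plate_rest","cassette_long","cassette_medium","cassette_short","plate_large","plate_small","slotted_medium","slotted_short"]:
        print(t,[(np.round(d["centre"]).tolist(),round(d["p"],2)) for d in models.search_frame(c,t)][:3])
E
```

```text
0.014 {'time_s': np.float64(0.0), 'qpos': array([-71.728,  18.44 ,  -4.014,  83.176,   1.295,  78.539,  -3.261]), 'joint_velocities': array([-0.077,  0.023,  0.013, -0.007, -0.095,  0.104, -0.185]), 'effort': array([ 0.0000e+00, -4.9129e+01, -4.0300e-01, -3.1254e+01, -6.4000e-02,
        4.3000e-02,  0.0000e+00]), 'tool_pos': array([0.195, 0.62 , 0.235]), 'tool_rot': array([-1.79889e+02,  6.00000e-03,  1.62536e+02]), 'force': array([-0.292,  0.525, -0.162]), 'wrist_torque': array([ 0.003, -0.044, -0.001]), 'grasp_force': np.float64(0.0), 'grip_width': np.float64(0.087)}
scene [[380.8, 0.0, 280.9], [0.0, 380.8, 204.2], [0.0, 0.0, 1.0]] [ 0.175 -0.569  0.773] [-136.347, -0.254, -31.031]
caddy [([360.0, 276.0], 0.78)]
plate_rest [([318.0, 208.0], 0.57)]
cassette_long [([254.0, 172.0], 0.63)]
cassette_medium [([256.0, 157.0], 0.68), ([255.0, 228.0], 0.29)]
cassette_short [([257.0, 229.0], 0.8)]
plate_large [([259.0, 163.0], 0.8)]
plate_small [([261.0, 146.0], 0.69)]
slotted_medium [([194.0, 174.0], 0.87)]
slotted_short [([296.0, 335.0], 0.61)]
side [[535.3, 0.0, 272.9], [0.0, 535.3, 212.5], [0.0, 0.0, 1.0]] [0.527 0.973 0.821] [-128.134, 0.997, 178.148]
caddy [([236.0, 181.0], 0.98), ([295.0, 224.0], 0.33)]
plate_rest [([220.0, 230.0], 0.98)]
cassette_long [([243.0, 305.0], 0.58)]
cassette_medium [([235.0, 292.0], 0.81)]
cassette_short [([298.0, 224.0], 0.65)]
plate_large [([232.0, 304.0], 0.87), ([240.0, 306.0], 0.4)]
plate_small [([236.0, 280.0], 0.6)]
slotted_medium [([341.0, 322.0], 0.69)]
slotted_short [([315.0, 160.0], 0.73)]
wrist [[310.0, 0.0, 282.3], [0.0, 310.0, 212.5], [0.0, 0.0, 1.0]] [0.129 0.641 0.384] [164.999, -0.049, 72.59]
caddy []
plate_rest []
cassette_long []
cassette_medium []
cassette_short []
plate_large []
plate_small []
slotted_medium []
slotted_short []
```

```bash
python3 - <<'E'
import cv2
a=cv2.imread("pics/scene0.png")[110:400,130:480];cv2.imwrite("pics/scene_c.png",cv2.resize(a,None,fx=2,fy=2,interpolation=cv2.INTER_CUBIC)[:600])
a=cv2.imread("pics/side0.png")[110:370,130:430];cv2.imwrite("pics/side_c.png",cv2.resize(a,None,fx=2.3,fy=2.3,interpolation=cv2.INTER_CUBIC))
E
```

```text
(no output)
```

View pics/scene_c.png

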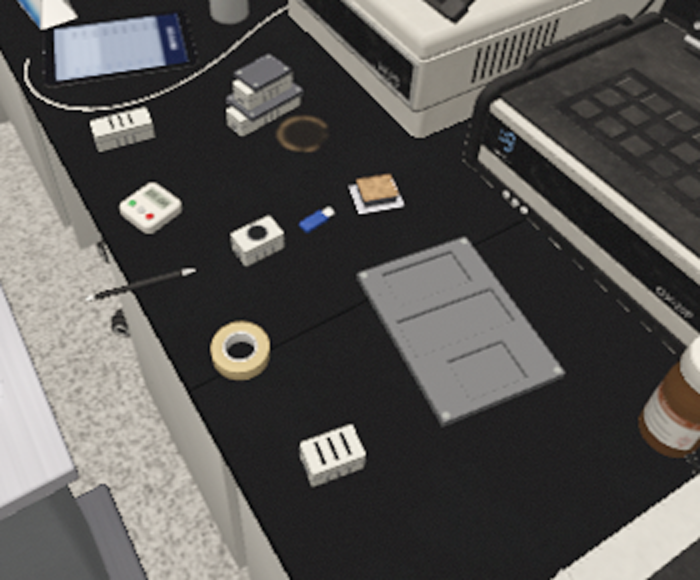

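View pics/side_c.png

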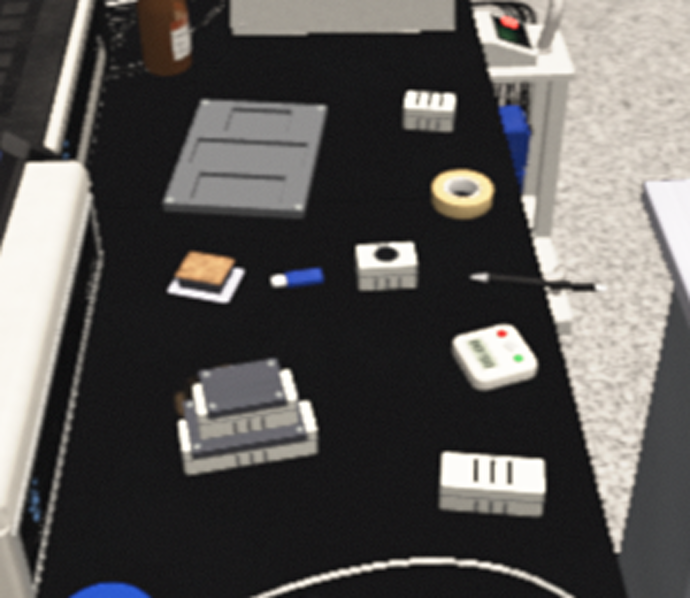

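The scene shows the stack (crop ~265,95) left of the rest (378,192). The short round-window cassette (257,240) stands alone, and the caddy (460,330) has its medium pocket towards the stack. The slotted look-alikes are at (122,128) and (332,455). Next I'll fit poses from both cameras' masks.

```bash
cat > h.py <<'E'
import numpy as np, cv2
from scipy.optimize import minimize
from scipy.spatial.transform import Rotation as R
from cell import telemetry, eyes, env, models
DIM=dict(caddy=(.156,.216,.011),plate_rest=(.064,.052,.003),cassette_long=(.116,.036,.032),cassette_medium=(.084,.036,.032),
 cassette_short=(.058,.036,.032),plate_large=(.1,.062,.01),plate_small=(.068,.05,.01),slotted_medium=(.084,.036,.032),slotted_short=(.058,.036,.032))
def proj(c,P):
    q=(np.asarray(P)-c["origin"])@R.from_euler("xyz",c["orientation"],degrees=True).as_matrix()
    q=q@np.asarray(c["mtx"]).T
    return q[:,:2]/q[:,2:]
def unproj(c,uv,z):
    d=R.from_euler("xyz",c["orientation"],degrees=True).as_matrix()@np.linalg.solve(c["mtx"],[uv[0],uv[1],1])
    return c["origin"]+d*(z-c["origin"][2])/d[2]
def box(n,x,y,yaw,z):
    l,w,h=DIM[n]; s=np.array([[a,b,d] for a in(-.5,.5) for b in(-.5,.5) for d in(0,1)])*[l,w,h]
    return s@R.from_euler("z",yaw).as_matrix().T+[x,y,z]
def rast(c,P,k=4):
    m=np.zeros((420*k,560*k),np.uint8) if k>1 else np.zeros((420,560),np.uint8)
    h=cv2.convexHull(((proj(c,P)+.5)*k-.5).astype(np.float32))
    cv2.fillConvexPoly(m,np.round(h).astype(np.int32),255)
    return cv2.resize(m,(560,420),interpolation=cv2.INTER_AREA)/255.
def mask(c,n):
    r=models.cut_out(c,n); return (r[0]["pixels"].astype(float),r[0]["p"]) if r else (None,0)
def fit(items,cams,x0,masks):
    """items: list of (name,z) bottom to top; x0: N*3 (x,y,yaw)."""
    def cost(v):
        v=np.reshape(v,(-1,3)); e=0
        for i,c in enumerate(cams):
            occ=np.zeros((420,560))
            for (n,z),p in list(zip(items,v))[::-1]:
                m=rast(c,box(n,p[0],p[1],p[2],z)); vis=m*(1-occ); occ=np.maximum(occ,m)
                t=masks[i].get(n)
                if t is not None: e+=np.abs(vis-t).sum()
        return e
    x0=np.ravel(x0); best=None
    for k in range(3):
        S=np.vstack([x0]+[x0+d for d in np.eye(len(x0))*np.tile([.008,.008,.1],len(x0)//3)/(k+1)])
        r=minimize(cost,x0,method="Nelder-Mead",options=dict(initial_simplex=S,maxiter=60*len(x0),xatol=1e-4,fatol=.5)); x0=r.x
    return r.x.reshape(-1,3),r.fun
E
cat > m1.py <<'E'
from h import *
cams=[eyes.read_camera(n) for n in("scene","side")]
groups=[[("caddy",0)],[("plate_rest",0)],[("cassette_short",0)],[("slotted_medium",0)],[("slotted_short",0)],
 [("cassette_long",0),("plate_large",.032),("cassette_medium",.042),("plate_small",.074)]]
M=[{n:mask(c,n) for g in groups for n,_ in g} for c in cams]
print({n:[round(float(m[n][1]),2) for m in M] for n in M[0]})
M=[{n:v[0] for n,v in m.items()} for m in M]
if M[0].get("plate_rest") is not None: pass
for g in groups:
    n,z=g[-1]
    cs=[unproj(c,np.argwhere(m[n]>0).mean(0)[::-1],z+DIM[n][2]/2) for c,m in zip(cams,M) if m[n] is not None]
    print(n,[np.round(a,3) for a in cs])
    best=None
    for yaw in (0,.5,-.5) :
        r=fit(g,cams,[[*np.mean(cs,0)[:2],yaw]]*len(g),M)
        if best is None or r[1]<best[1]: best=r
    print([k for k,_ in g],np.round(best[0],4).tolist(),best[1], [int(sum(m[k].sum() for m in M if m[k] is not None)) for k,_ in g])
E
time python3 m1.py
```

```text
{'caddy': [0.81, 0.77], 'plate_rest': [0.73, 0.64], 'cassette_short': [0.8, 0.62], 'slotted_medium': [0.97, 0.81], 'slotted_short': [0.82, 0.91], 'cassette_long': [0.58, 0.56], 'plate_large': [0.46, 0.7], 'cassette_medium': [0.58, 0.88], 'plate_small': [0.68, 0.84]}
caddy [array([ 0.592, -0.236,  0.005]), array([ 0.6  , -0.215,  0.005])]
['caddy'] [[0.5968, -0.2252, -0.1559]] 284.9764705882353 [8028]
plate_rest [array([ 0.639, -0.   ,  0.001]), array([ 0.638, -0.009,  0.001])]
['plate_rest'] [[0.6376, -0.0048, -0.319]] 161.41176470588238 [845]
cassette_short [array([ 0.451, -0.001,  0.016]), array([0.595, 0.169, 0.016])]
['cassette_short'] [[0.5509, 0.061, 1.5764]] 2012.5607843137254 [1186]
slotted_medium [array([0.382, 0.29 , 0.016]), array([0.384, 0.292, 0.016])]
['slotted_medium'] [[0.3844, 0.2915, -0.1439]] 130.4392156862745 [1507]
slotted_short [array([ 0.379, -0.292,  0.016]), array([ 0.383, -0.293,  0.016])]
['slotted_short'] [[0.3801, -0.2922, -0.1452]] 107.47843137254903 [1025]
plate_small [array([0.587, 0.228, 0.079]), array([0.591, 0.232, 0.079])]
['cassette_long', 'plate_large', 'cassette_medium', 'plate_small'] [[0.5906, 0.2289, 0.2037], [0.5913, 0.2267, 0.1729], [0.5897, 0.2295, 0.1649], [0.5906, 0.2299, 0.1776]] 506.70517493271814 [825, 754, 709, 1044]
real	1m7.265s
user	1m22.098s
sys	0m39.153s
```

The fits are consistent with the given sizes, except the short cassette, whose side mask was wrong and which I'll re-measure. I'll move above the stack next and look with the wrist camera.

```bash
cat >> h.py <<'E'
def go(x,y,z,yaw):
    o=telemetry.get_obs(); y0=o["tool_rot"][2]; d=(yaw-y0+180)%360-180
    T=R.from_euler("xyz",[180,0,y0+d],degrees=True).as_matrix()
    s=T.T@(np.array([x,y,z])-o["tool_pos"])*100
    print(f"to {x:.4f} {y:.4f} {z:.4f} yaw {y0+d:.1f}: turn z {-np.radians(d):.3f} rad (min rows {int(np.ceil(abs(d)/8.5))}); then shift cm {np.round(s,2)} min rows {int(np.ceil(np.linalg.norm(s)/5))}")
E
python3 -c "
from h import *
go(.59,.23,.26,190)"
```

```text
to 0.5900 0.2300 0.2600 yaw 190.0: turn z -0.479 rad (min rows 4); then shift cm [-32.12 -45.27  -2.34] min rows 12
```

Call:
drive_tool(
  angular=[
    [0,0,-0.12],
    [0,0,-0.12],
    [0,0,-0.12],
    [0,0,-0.12],
    [0,0,0],
    [0,0,0],
    [0,0,0],
    [0,0,0],
    [0,0,0],
    [0,0,0],
    [0,0,0],
    [0,0,0],
    [0,0,0],
    [0,0,0],
    [0,0,0],
    [0,0,0],
    [0,0,0],
    [0,0,0],
    [0,0,0],
    [0,0,0],
  ],
  delta_pos=[
    [0,0,-0.6],
    [0,0,-0.6],
    [0,0,-0.6],
    [0,0,-0.6],
    [-2.29,-3.23,0],
    [-2.29,-3.23,0],
    [-2.29,-3.23,0],
    [-2.29,-3.23,0],
    [-2.29,-3.23,0],
    [-2.29,-3.23,0],
    [-2.29,-3.23,0],
    [-2.29,-3.23,0],
    [-2.29,-3.23,0],
    [-2.29,-3.23,0],
    [-2.29,-3.23,0],
    [-2.29,-3.23,0],
    [-2.29,-3.23,0],
    [-2.29,-3.23,0],
    [0,0,0],
    [0,0,0],
  ],
  gripper=[8.7,8.7,8.7,8.7,8.7,8.7,8.7,8.7,8.7,8.7,8.7,8.7,8.7,8.7,8.7,8.7,8.7,8.7,8.7,8.7],
  squeeze=20,
)

```text
time_s: 4.5
tool_pos: [0.5902, 0.2295, 0.2603]
tool_rot: [-180.0, -0.0, -170.1]
force: [-0.7, 1.0, -0.2]
grip_width: 0.0868
grasp_force: 0.0
```

```bash
cat > m2.py <<'E'
from h import *
import sys
c=eyes.read_camera("wrist"); cv2.imwrite(f"pics/{sys.argv[1]}.png",c["pixels"][:,:,::-1])
g=[("cassette_long",0),("plate_large",.032),("cassette_medium",.042),("plate_small",.074)]
m={n:mask(c,n) for n,_ in g}; print({n:m[n][1] for n in m}); m={n:v[0] for n,v in m.items()}
r=fit(g,[c],[[.59,.229,.18]]*4,[m]); print(np.round(r[0],4).tolist(),r[1],[x.sum() if x is not None else 0 for x in m.values()])
im=c["pixels"][:,:,::-1].copy()
for (n,z),p in zip(g,r[0]):
    cv2.polylines(im,[np.int32(np.round(cv2.convexHull(proj(c,box(n,*p,z)).astype(np.float32))))],1,(0,255,0) if 'p' in n else (0,0,255),1)
cv2.imwrite(f"pics/{sys.argv[1]}o.png",im)
E
python3 m2.py w1
```

```text
{'cassette_long': 0.62, 'plate_large': 0.75, 'cassette_medium': 0.82, 'plate_small': 0.92}
[[0.5902, 0.2294, 0.1933], [0.593, 0.2284, 0.1763], [0.5912, 0.2291, 0.1788], [0.592, 0.2311, 0.1955]] 385.6344482891195 [np.float64(271.0), np.float64(873.0), np.float64(386.0), np.float64(2884.0)]
```

View pics/w1o.png

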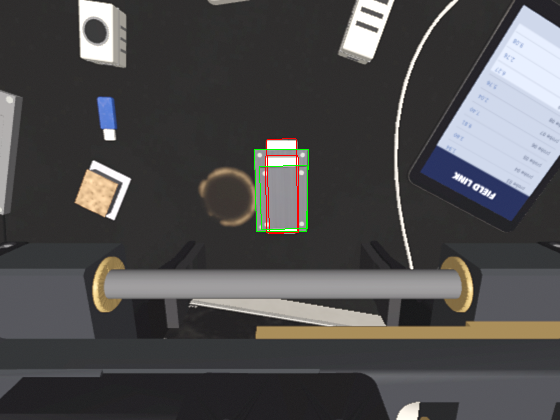

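The overlay matches the stack: plates around (282,190), rest at (100,190), short cassette at (100,35). Now I'll refine the rest and short cassette with three cameras and compute the descent.

```bash
cat > m3.py <<'E'
from h import *
DIM["blk"]=(.048,.040,.020)
cams=[eyes.read_camera(n) for n in("scene","side","wrist")]
def run(ns,x0,target,cams):
    ms=[mask(c,target) for c in cams]; res=[]
    use=[]
    for c,(m,p) in zip(cams,ms):
        if m is None: continue
        ct=np.argwhere(m>0).mean(0)[::-1]; q=unproj(c,ct,.01); print(target,round(float(p),2),np.round(q,3))
        if np.hypot(*(q[:2]-x0[:2]))<.03: use.append((c,m))
    def cost(v): return sum(np.abs(np.maximum.reduce([rast(c,box(n,*v,0)) for n in ns])-m).sum() for c,m in U)
    for U in [use]+[[u] for u in use]:
        b=min((minimize(cost,[x0[0],x0[1],y],method="Nelder-Mead",options=dict(initial_simplex=np.array([x0[0],x0[1],y])+np.array([[0,0,0],[.008,0,0],[0,.008,0],[0,0,.2]]),xatol=1e-4,fatol=.5)) for y in x0[2]),key=lambda r:r.fun)
        print("  ",len(U),np.round(b.x,4),round(b.fun,1))
run(["plate_rest","blk"],(.638,-.005,(0,-.4,.4)),"plate_rest",cams)
run(["cassette_short"],(.451,0,(0,-.4,.4)),"cassette_short",cams)
go(.591,.2305,.074,190.7)
E
python3 m3.py
```

```text
plate_rest 0.55 [ 0.634 -0.01   0.01 ]
plate_rest 0.78 [0.639 0.005 0.01 ]
plate_rest 0.9 [0.637 0.001 0.01 ]
   3 [ 0.6393 -0.003  -0.329 ] 299.9
   1 [ 0.6372 -0.0068 -0.3142] 28.5
   1 [ 0.6393 -0.0025 -0.2606] 79.9
   1 [ 0.6402 -0.0027 -0.3405] 136.3
cassette_short 0.89 [0.453 0.003 0.01 ]
cassette_short 0.75 [ 0.452 -0.005  0.01 ]
   2 [ 4.55e-01 -1.00e-04  4.75e-02] 200.3
   1 [ 0.4514 -0.001   0.0808] 32.5
   1 [ 0.4552 -0.      0.0345] 131.5
to 0.5910 0.2305 0.0740 yaw -169.3: turn z -0.012 rad (min rows 1); then shift cm [-0.14 -0.04 18.66] min rows 4
```

Call:
drive_tool(
  angular=[
    [0,0,-0.012],
    [0,0,0],
    [0,0,0],
    [0,0,0],
    [0,0,0],
    [0,0,0],
    [0,0,0],
    [0,0,0],
    [0,0,0],
    [0,0,0],
    [0,0,0],
    [0,0,0],
    [0,0,0],
    [0,0,0],
    [0,0,0],
  ],
  delta_pos=[
    [-0.14,-0.04,0],
    [0,0,4],
    [0,0,4],
    [0,0,4],
    [0,0,3],
    [0,0,2],
    [0,0,1.66],
    [0,0,0],
    [0,0,0],
    [0,0,0],
    [0,0,0],
    [0,0,0],
    [0,0,0],
    [0,0,0],
    [0,0,0],
  ],
  gripper=[8.7,8.7,8.7,8.7,8.7,8.7,8.7,8.7,4.5,4.5,4.5,4.5,4.5,4.5,4.5],
  squeeze=20,
)

```text
time_s: 6.7
tool_pos: [0.5912, 0.2306, 0.0743]
tool_rot: [180.0, 0.0, -169.3]
force: [-1.4, 0.3, 3.0]
grip_width: 0.0496
grasp_force: 20.0
```

Call:
drive_tool(
  angular=[
    [0,0,0],
    [0,0,0],
    [0,0,0],
    [0,0,0],
    [0,0,0],
    [0,0,0],
    [0,0,0],
  ],
  delta_pos=[
    [0,0,-0.5],
    [0,0,-1],
    [0,0,-2],
    [0,0,-3],
    [0,0,-4],
    [0,0,-4],
    [0,0,0],
  ],
  gripper=[4.5,4.5,4.5,4.5,4.5,4.5,4.5],
  squeeze=20,
)

```text
time_s: 7.4
tool_pos: [0.5945, 0.2316, 0.227]
tool_rot: [179.8, 0.7, -169.3]
force: [1.0, 0.5, -0.8]
grip_width: 0.0498
grasp_force: 20.0
```

```bash
python3 -c "
from h import *
go(.63,.08,.22,161.7)"
```

```text
to 0.6300 0.0800 0.2200 yaw -198.3: turn z 0.506 rad (min rows 4); then shift cm [ -8.13 -13.28   0.7 ] min rows 4
```

Call:
drive_tool(
  angular=[
    [0,0,0.127],
    [0,0,0.127],
    [0,0,0.126],
    [0,0,0.126],
    [0,0,0],
    [0,0,0],
    [0,0,0],
    [0,0,0],
    [0,0,0],
    [0,0,0],
    [0,0,0],
    [0,0,0],
  ],
  delta_pos=[
    [0,0,0],
    [0,0,0],
    [0,0,0],
    [0,0,0],
    [-1.4,-2.2,0],
    [-1.4,-2.2,0],
    [-1.4,-2.2,0],
    [-1.4,-2.2,0],
    [-1.4,-2.2,0],
    [-1.4,-2.2,0],
    [0,0,0],
    [0,0,0],
  ],
  gripper=[4.5,4.5,4.5,4.5,4.5,4.5,4.5,4.5,4.5,4.5,4.5,4.5],
  squeeze=20,
)

```text
time_s: 8.6
tool_pos: [0.6294, 0.0783, 0.219]
tool_rot: [180.0, -0.0, 161.6]
force: [-0.7, 0.3, -0.5]
grip_width: 0.0496
grasp_force: 20.0
```

```bash
cat > m4.py <<'E'
from h import *
DIM["blk"]=(.048,.040,.020)
c=eyes.read_camera("wrist"); print(telemetry.get_obs()["tool_pos"],telemetry.get_obs()["grip_width"])
im=c["pixels"][:,:,::-1].copy()
hsv=cv2.cvtColor(im,cv2.COLOR_BGR2HSV)
u=proj(c,[[.6385,-.004,.02]])[0]
# cork: tan region near expected place
m=cv2.inRange(hsv,(5,60,90),(25,200,255)); win=np.zeros_like(m); cv2.circle(win,tuple(np.int32(u)),60,255,-1); m&=win
n,l,s,_=cv2.connectedComponentsWithStats(m); k=1+np.argmax(s[1:,4]); m=np.uint8(l==k)
ct=cv2.findContours(m,cv2.RETR_EXTERNAL,cv2.CHAIN_APPROX_NONE)[0]; ct=max(ct,key=len)[:,0]
P=np.array([unproj(c,p,.02)[:2] for p in ct.astype(float)])
r=cv2.minAreaRect((P*1000).astype(np.float32)); print("cork rect mm",np.round(r[0],1),np.round(r[1],1),round(r[2],1))
cv2.imwrite("pics/cork.png",im)
b=cv2.boxPoints(r)/1000; cv2.polylines(im,[np.int32(np.round(proj(c,np.c_[b,[.02]*4])))],1,(0,255,0),1)
cv2.imwrite("pics/w2.png",im)
E
python3 m4.py
```

```text
[0.6291951  0.07972638 0.21888942] 0.04994308016020333
cork rect mm [640.1  -2.9] [39.9 47.5] 71.7
```

View pics/w2.png

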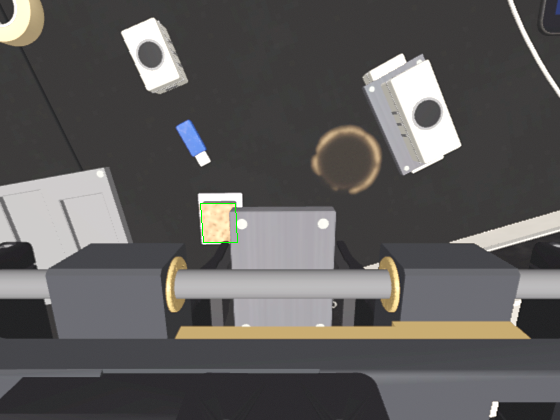

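The cork fit gives 39.9 x 47.5 mm, matching the given size, so the rest is at (0.640, -0.003) with yaw -18.3°. The medium's round window shows at (427,113). Before lowering I'll check clearance to the instruments.

```bash
python3 - <<'E'
from h import *
a,b=eyes.read_camera("scene"),eyes.read_camera("side")
for uv in [(337,179),(275,130),(372,190),(420,243)]: print(unproj(a,uv,0)[:2].round(3))
for uv in [(174,219),(156,301),(150,330)]: print("s",unproj(b,uv,0)[:2].round(3),unproj(b,uv,.08)[:2].round(3))
go(.6395,-.0032,.06,161.7); go(.6395,-.0032,.0213,161.7)
E
```

```text
[0.756 0.064]
[0.723 0.374]
[ 0.815 -0.026]
[ 0.793 -0.239]
s [ 0.752 -0.06 ] [0.73  0.041]
s [0.758 0.209] [0.736 0.284]
s [0.759 0.285] [0.737 0.352]
to 0.6395 -0.0032 0.0600 yaw 161.7: turn z 0.003 rad (min rows 1); then shift cm [-3.62 -7.63 15.89] min rows 4
to 0.6395 -0.0032 0.0213 yaw 161.7: turn z 0.003 rad (min rows 1); then shift cm [-3.62 -7.63 19.76] min rows 5
```

Call:
drive_tool(
  angular=[
    [0,0,0],
    [0,0,0],
    [0,0,0],
    [0,0,0],
    [0,0,0],
    [0,0,0],
    [0,0,0],
    [0,0,0],
    [0,0,0],
    [0,0,0],
    [0,0,0],
    [0,0,0],
    [0,0,0],
    [0,0,0],
    [0,0,0],
  ],
  delta_pos=[
    [-0.91,-1.91,0],
    [-0.91,-1.91,0],
    [-0.9,-1.91,0],
    [-0.9,-1.9,0],
    [0,0,4],
    [0,0,4],
    [0,0,4],
    [0,0,3],
    [0,0,1.5],
    [0,0,1.5],
    [0,0,0.8],
    [0,0,0.5],
    [0,0,0.3],
    [0,0,0.16],
    [0,0,0],
  ],
  gripper=[4.5,4.5,4.5,4.5,4.5,4.5,4.5,4.5,4.5,4.5,4.5,4.5,4.5,4.5,4.5],
  squeeze=20,
)

```text
time_s: 10.25
tool_pos: [0.6404, -0.005, 0.0219]
tool_rot: [180.0, 0.1, 161.7]
force: [-0.2, -0.3, -1.3]
grip_width: 0.0496
grasp_force: 20.0
```

Call:
drive_tool(
  angular=[
    [0,0,0],
    [0,0,0],
    [0,0,0],
  ],
  delta_pos=[
    [0,0,0.07],
    [0,0,0],
    [0,0,0],
  ],
  gripper=[4.5,4.5,4.5],
)

```text
time_s: 10.55
tool_pos: [0.6401, -0.005, 0.0209]
tool_rot: [180.0, 0.0, 161.7]
force: [-0.6, -0.3, -1.2]
grip_width: 0.0497
grasp_force: 20.0
```

```bash
python3 -c "
from h import *
go(.6397,-.0032,.021,161.7)"
```

```text
to 0.6397 -0.0032 0.0210 yaw 161.7: turn z 0.001 rad (min rows 1); then shift cm [ 0.09  0.16 -0.01] min rows 1
```

Call:
drive_tool(
  angular=[
    [0,0,0],
    [0,0,0],
    [0,0,0],
    [0,0,0],
    [0,0,0],
    [0,0,0],
    [0,0,0],
    [0,0,0],
    [0,0,0],
    [0,0,0],
    [0,0,0],
    [0,0,0],
  ],
  delta_pos=[
    [0.05,0.16,0],
    [0,0,0],
    [0,0,0],
    [0,0,0.03],
    [0,0,0],
    [0,0,0],
    [0,0,0],
    [0,0,-2],
    [0,0,-4],
    [0,0,-5],
    [0,0,-5],
    [0,0,-4],
  ],
  gripper=[4.5,4.5,4.5,4.5,6.5,6.5,6.5,6.5,8.7,8.7,8.7,8.7],
)

```text
time_s: 11.75
tool_pos: [0.6405, -0.0035, 0.2239]
tool_rot: [179.9, 0.2, 161.7]
force: [0.2, -0.3, -0.3]
grip_width: 0.0848
grasp_force: 0.0
```

```bash
python3 -c "
from h import *
go(.5905,.2293,.22,189.9)"
```

```text
to 0.5905 0.2293 0.2200 yaw 189.9: turn z -0.492 rad (min rows 4); then shift cm [ 0.92 23.8   0.39] min rows 5
```

Call:
drive_tool(
  angular=[
    [0,0,-0.123],
    [0,0,-0.123],
    [0,0,-0.123],
    [0,0,-0.123],
    [0,0,0],
    [0,0,0],
    [0,0,0],
    [0,0,0],
    [0,0,0],
    [0,0,0],
    [0,0,0],
    [0,0,0],
    [0,0,0],
    [0,0,0],
  ],
  delta_pos=[
    [0,0,0],
    [0,0,0],
    [0,0,0],
    [0,0,0],
    [0.13,3.4,0],
    [0.13,3.4,0],
    [0.13,3.4,0],
    [0.13,3.4,0],
    [0.13,3.4,0],
    [0.13,3.4,0],
    [0.14,3.4,0],
    [0,0,0],
    [0,0,0],
    [0,0,0],
  ],
  gripper=[8.7,8.7,8.7,8.7,8.7,8.7,8.7,8.7,8.7,8.7,8.7,8.7,8.7,8.7],
)

```text
time_s: 13.15
tool_pos: [0.5904, 0.2279, 0.2204]
tool_rot: [-179.9, 0.0, -170.2]
force: [0.8, -0.6, -1.1]
grip_width: 0.087
grasp_force: 0.0
```

```bash
cat > m5.py <<'E'
from h import *
import sys
# m5.py name top z: wrist+scene+side fit of stack remainder
allg=[("cassette_long",0),("plate_large",.032),("cassette_medium",.042),("plate_small",.074)][:int(sys.argv[2])]
cams=[eyes.read_camera(k) for k in ("wrist","scene","side")]
cv2.imwrite(f"pics/{sys.argv[1]}.png",cams[0]["pixels"][:,:,::-1])
M=[{n:mask(c,n)[0] for n,_ in allg} for c in cams]
for i,c in enumerate(cams):
    for n,_ in allg:
        m=M[i][n]
        if m is not None and np.hypot(*(unproj(c,np.argwhere(m>0).mean(0)[::-1],.03)[:2]-[.59,.23]))>.06: M[i][n]=None; print("drop",n,i)
x0=[[.5905,.229,.18]]*len(allg)
for s in ([0],[1,2]):
    r=fit(allg,[cams[i] for i in s],x0,[M[i] for i in s]); print(s,np.round(r[0],4).tolist(),round(r[1],1),[int(sum(M[i][n].sum() for i in s if M[i][n] is not None)) for n,_ in allg])
o=telemetry.get_obs(); print(o["tool_pos"].round(4),o["tool_rot"].round(2))
E
python3 m5.py w3 3
python3 - <<'E'
import sys; sys.path.insert(0,'.')
from h import *
cams=[eyes.read_camera(k) for k in ("wrist","scene","side")]
DIM["plate_small"]=(.068,.05,.01)
for c in cams:
    m,p=mask(c,"plate_small")
    if m is not None:
        r=fit([("plate_small",.02)],[c],[[.6395,-.003,-.32]],[{"plate_small":m}]); print("small",p,np.round(r[0],4),r[1],m.sum())
E
```

```text
[0] [[0.5908, 0.2305, 0.2099], [0.5938, 0.2281, 0.177], [0.5912, 0.229, 0.1749]] 397.5 [357, 2249, 3114]
[1, 2] [[0.5906, 0.2278, 0.1755], [0.5921, 0.2276, 0.2052], [0.5903, 0.2293, 0.1806]] 392.6 [690, 697, 1446]
[0.5899 0.2295 0.2204] [ 180.      0.   -170.08]
small 0.8 [[ 0.641  -0.0021 -0.3143]] 155.23137254901962 2902.0
small 0.76 [[ 0.6376 -0.0046 -0.2926]] 32.2078431372549 389.0
small 0.58 [[ 6.428e-01  6.000e-04 -1.687e-01]] 337.15294117647056 174.0
```

View pics/w3.png

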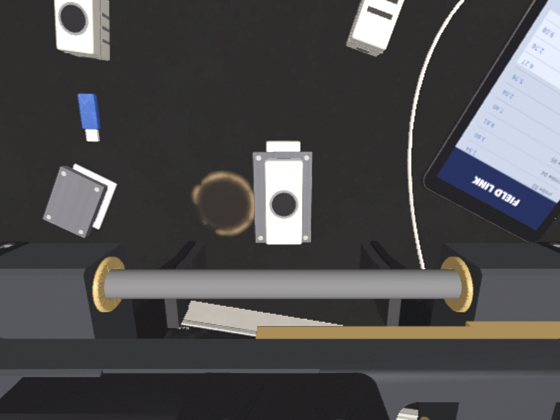

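Small plate sits on the rest (80,200); medium's round window is at (284,204) on the large plate. Grasping the medium.

Call:
drive_tool(
  angular=[
    [0,0,0],
    [0,0,0],
    [0,0,0],
    [0,0,0],
    [0,0,0],
    [0,0,0],
    [0,0,0],
    [0,0,0],
    [0,0,0],
    [0,0,0],
    [0,0,0],
    [0,0,0],
    [0,0,0],
    [0,0,0],
    [0,0,0],
    [0,0,0],
    [0,0,0],
    [0,0,0],
  ],
  delta_pos=[
    [-0.07,-0.05,3.5],
    [0,0,4],
    [0,0,3.5],
    [0,0,2.5],
    [0,0,1.5],
    [0,0,0.44],
    [0,0,0],
    [0,0,0],
    [0,0,0],
    [0,0,0],
    [0,0,0],
    [0,0,0],
    [0,0,-0.5],
    [0,0,-1],
    [0,0,-2],
    [0,0,-4],
    [0,0,-4],
    [0,0,-3],
  ],
  gripper=[8.7,8.7,8.7,8.7,8.7,8.7,3.2,3.2,3.2,3.2,3.2,3.2,3.2,3.2,3.2,3.2,3.2,3.2],
  squeeze=20,
)

```text
time_s: 15.85
tool_pos: [0.5913, 0.2293, 0.2147]
tool_rot: [179.9, 0.2, -170.1]
force: [0.5, 0.2, -0.5]
grip_width: 0.0356
grasp_force: 20.0
```

```bash
python3 - <<'E'
from h import *
print(telemetry.get_obs()["tool_pos"])
go(.60,-.05,.21,180-8.9)
E
```

```text
[0.59134391 0.22931701 0.21467424]
to 0.6000 -0.0500 0.2100 yaw -188.9: turn z 0.328 rad (min rows 3); then shift cm [ -5.18 -27.46   0.47] min rows 6
```

Call:
drive_tool(
  angular=[
    [0,0,0.11],
    [0,0,0.11],
    [0,0,0.108],
    [0,0,0],
    [0,0,0],
    [0,0,0],
    [0,0,0],
    [0,0,0],
    [0,0,0],
    [0,0,0],
    [0,0,0],
    [0,0,0],
  ],
  delta_pos=[
    [0,0,0],
    [0,0,0],
    [0,0,0],
    [-0.74,-3.92,0],
    [-0.74,-3.92,0],
    [-0.74,-3.92,0],
    [-0.74,-3.92,0],
    [-0.74,-3.92,0],
    [-0.74,-3.92,0],
    [-0.74,-3.94,0],
    [0,0,0],
    [0,0,0],
  ],
  gripper=[3.2,3.2,3.2,3.2,3.2,3.2,3.2,3.2,3.2,3.2,3.2,3.2],
)

```text
time_s: 17.05
tool_pos: [0.5994, -0.0514, 0.2117]
tool_rot: [180.0, 0.0, 171.0]
force: [0.3, 1.1, -1.1]
grip_width: 0.0357
grasp_force: 20.0
```

```bash
cat > m6.py <<'E'
from h import *
cams=[eyes.read_camera(k) for k in ("wrist","scene","side")]
cv2.imwrite("pics/w4.png",cams[0]["pixels"][:,:,::-1])
ms=[mask(c,"caddy") for c in cams]
for i,c in enumerate(cams):
    if ms[i][0] is None: print("none",i); continue
    m=ms[i][0]
    r=fit([("caddy",0)],[c],[[.5968,-.2252,-.156]],[{"caddy":m}]); print(i,ms[i][1],np.round(r[0],4),round(r[1]),m.sum())
im=cams[0]["pixels"][:,:,::-1].copy()
def rect(cx,cy,l,w,z,p):
    s=np.array([[-1,-1],[1,-1],[1,1],[-1,1]])*[l/2,w/2]+[cx,cy]
    a=R.from_euler("z",p[2]).as_matrix()[:2,:2]; q=s@a.T+p[:2]
    cv2.polylines(im,[np.int32(np.round(proj(cams[0],np.c_[q,[z]*4])))],1,(0,255,0),1)
p=np.array([.5968,-.2252,-.156])
rect(0,0,.156,.216,.011,p)
for y,l in((0,.132),(.07,.1),(-.07,.074)): rect(0,y,l,.052,.011,p)
cv2.imwrite("pics/w4o.png",im)
E
python3 m6.py
```

```text
0 0.91 [[ 0.5997 -0.2247 -0.1455]] 4834 19617.0
1 0.68 [[ 0.5958 -0.2255 -0.1489]] 107 5387.0
2 0.85 [[ 0.5988 -0.2231 -0.145 ]] 350 2581.0
```

View pics/w4o.png

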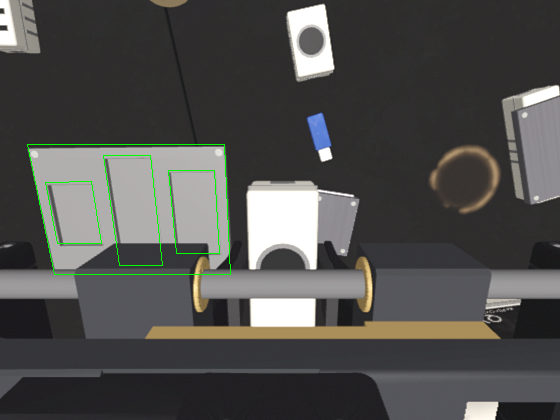

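The caddy overlay matches within 2–3 px, with the medium pocket at about (195,210). I'll use caddy pose (0.598, -0.2245, yaw -8.6°).

```bash
python3 - <<'E'
from h import *
go(.6085,-.1553,.0285,171.4)
E
```

```text
to 0.6085 -0.1553 0.0285 yaw 171.4: turn z -0.002 rad (min rows 1); then shift cm [ -2.48 -10.42  18.25] min rows 5
```

Call:
drive_tool(
  angular=[
    [0,0,0],
    [0,0,0],
    [0,0,0],
    [0,0,0],
    [0,0,0],
    [0,0,0],
    [0,0,0],
    [0,0,0],
    [0,0,0],
    [0,0,0],
    [0,0,0],
    [0,0,0],
    [0,0,0],
    [0,0,0],
    [0,0,0],
  ],
  delta_pos=[
    [-0.62,-2.6,0],
    [-0.62,-2.6,0],
    [-0.62,-2.6,0],
    [-0.62,-2.62,0],
    [0,0,4],
    [0,0,4],
    [0,0,4],
    [0,0,2.5],
    [0,0,1.5],
    [0,0,1],
    [0,0,0.6],
    [0,0,0.4],
    [0,0,0.2],
    [0,0,0],
    [0,0,0],
  ],
  gripper=[3.2,3.2,3.2,3.2,3.2,3.2,3.2,3.2,3.2,3.2,3.2,3.2,3.2,3.2,3.2],
)

```text
time_s: 18.85
tool_pos: [0.6099, -0.1567, 0.0349]
tool_rot: [179.9, 0.2, 171.2]
force: [-9.5, 4.2, 23.5]
grip_width: 0.0355
grasp_force: 20.0
```

```bash
python3 - <<'E'
from h import *
go(.6085,-.1553,.0282,171.4)
E
```

```text
to 0.6085 -0.1553 0.0282 yaw 171.4: turn z -0.004 rad (min rows 1); then shift cm [0.16 0.12 0.67] min rows 1
```

Call:
drive_tool(
  angular=[
    [0,0,0],
    [0,0,0],
    [0,0,0],
    [0,0,0],
  ],
  delta_pos=[
    [0,0,-1],
    [0,0,-1.5],
    [0,0,0],
    [0,0,0],
  ],
  gripper=[3.2,3.2,3.2,3.2],
)

```text
time_s: 19.25
tool_pos: [0.6086, -0.157, 0.0547]
tool_rot: [180.0, 0.1, 171.1]
force: [0.5, 0.8, -0.8]
grip_width: 0.0357
grasp_force: 20.0
```

```bash
python3 - <<'E'
from h import *
cs={k:eyes.read_camera(k) for k in ("scene","side")}
o=telemetry.get_obs(); print(o["tool_pos"],o["tool_rot"],o["force"])
out=[]
for k,c in cs.items():
    im=c["pixels"][:,:,::-1].copy(); x,y=np.int32(proj(c,[[.6,-.2,.03]])[0])
    out.append(cv2.resize(im[max(0,y-75):y+75,x-65:x+65],(390,450),interpolation=cv2.INTER_CUBIC))
cv2.imwrite("pics/chk.png",np.hstack(out))
E
```

```text
[ 0.60761008 -0.1567246   0.05343637] [ 1.79996328e+02 -4.34676935e-02  1.71136643e+02] [-0.44889097  0.78135648 -0.86457288]
```

View pics/chk.png

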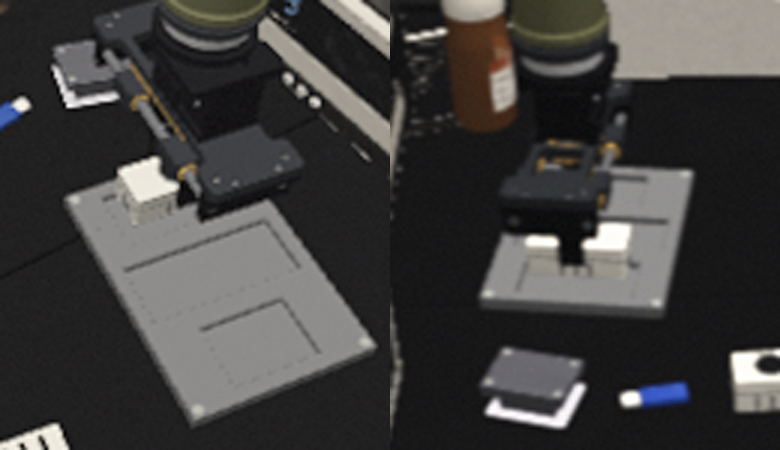

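The side view shows the cassette (530–630, 250) reaching further towards the robot than the fingers are centred, so it's off-centre in the hand. I'll measure the held cassette against the pocket.

```bash
python3 - <<'E'
from h import *
for k in ("scene","side"):
    c=eyes.read_camera(k); z=telemetry.get_obs()["tool_pos"][2]-.024
    m,p=mask(c,"cassette_medium")
    print(k,p)
    im=c["pixels"][:,:,::-1].copy()
    # white pixels near
    u=np.int32(proj(c,[[.608,-.156,.05]])[0]); hsv=cv2.cvtColor(im,cv2.COLOR_BGR2HSV)
    w=cv2.inRange(hsv,(0,0,165),(40,70,255)); ys,xs=np.nonzero(w[u[1]-30:u[1]+30,u[0]-40:u[0]+40]); 
    print("white box cols",xs.min()+u[0]-40,xs.max()+u[0]-40,"rows",ys.min()+u[1]-30,ys.max()+u[1]-30)
    if m is not None: q=np.argwhere(m>0); print("mask",q.min(0)[::-1],q.max(0)[::-1])
    for sx in np.arange(-.012,.013,.003):
        r=np.radians(-8.6); pr=proj(c,box("cassette_medium",.608+sx*np.cos(r),-.1567+sx*np.sin(r),r,z)); print(round(sx,3),pr.min(0).round(1),pr.max(0).round(1))
    # pocket corners
    for (x,y) in ((-.05,.044),(.05,.044),(.05,.096),(-.05,.096)):
        q=np.array([.598,-.2245])+R.from_euler("z",-.15).as_matrix()[:2,:2]@[x,y]; print("pc",proj(c,[[*q,.011]])[0].round(1))
E
```

```text
scene 0.75
white box cols 306 383 rows 207 248
mask [325 235] [344 255]
-0.012 [321.1 226.3] [360.4 255.8]
-0.009 [322.2 226. ] [361.5 255.4]
-0.006 [323.3 225.6] [362.6 255. ]
-0.003 [324.3 225.2] [363.7 254.6]
-0.0 [325.4 224.9] [364.7 254.2]
0.003 [326.5 224.5] [365.8 253.8]
0.006 [327.6 224.2] [366.9 253.4]
0.009 [328.7 223.8] [368.  253.1]
0.012 [329.8 223.5] [369.1 252.7]
pc [329.9 261.7]
pc [365.7 249.1]
pc [355.1 234.1]
pc [320.3 245.8]
side 0.56
white box cols 203 270 rows 156 200
mask [216 174] [250 191]
-0.012 [218.9 169.8] [254.6 189.9]
-0.009 [217.8 169.8] [253.4 189.9]
-0.006 [216.6 169.7] [252.3 189.8]
-0.003 [215.4 169.7] [251.1 189.7]
-0.0 [214.2 169.6] [250.  189.7]
0.003 [213.1 169.5] [248.8 189.6]
0.006 [211.9 169.5] [247.7 189.5]
0.009 [210.7 169.4] [246.5 189.5]
0.012 [209.6 169.4] [245.4 189.4]
pc [253.6 186. ]
pc [216.1 184. ]
pc [212.  195.6]
pc [250.6 197.8]
```

```bash
python3 - <<'E'
from h import *
c=eyes.read_camera("wrist"); a=cv2.imread("pics/w4.png")[135:285,20:320]; b=c["pixels"][135:285,160:410,::-1]
cv2.imwrite("pics/cmp.png",np.vstack([cv2.resize(a,(600,300),interpolation=cv2.INTER_CUBIC),cv2.resize(np.hstack([b,b[:,:50]*0]),(600,300),interpolation=cv2.INTER_CUBIC)]))
o=telemetry.get_obs(); T=R.from_euler("xyz",o["tool_rot"],degrees=True).as_matrix(); p=o["tool_pos"]
f=lambda v:proj(c,[p+T@np.array(v)])[0].round(1)
for dx in (.032,.037,.042,.047,.052): print(dx,"top edge",f((dx,0,-.008)),"bottom edge",f((dx,0,.024)))
E
```

```text
0.032 top edge [281.8 213. ] bottom edge [281.9 198.3]
0.037 top edge [281.8 202.5] bottom edge [281.9 189.5]
0.042 top edge [281.8 191.9] bottom edge [281.9 180.7]
0.047 top edge [281.8 181. ] bottom edge [281.9 171.7]
0.052 top edge [281.8 170. ] bottom edge [281.9 162.6]
```

View pics/cmp.png

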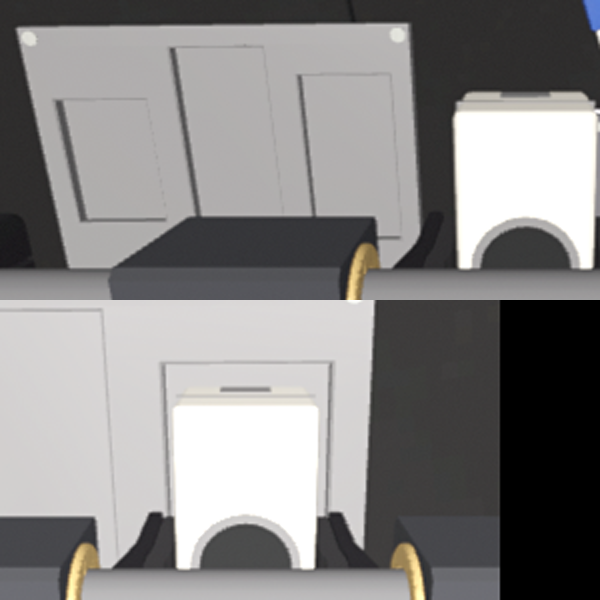

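```bash
python3 - <<'E'
from h import *
c=eyes.read_camera("wrist"); o=telemetry.get_obs(); T=R.from_euler("xyz",o["tool_rot"],degrees=True).as_matrix(); p=o["tool_pos"]
for uv in [(241,166),(325.5,165.5),(325,240)]: print(np.round((T.T@(unproj(c,uv,.011)-p))*1000,1))
a=cv2.imread("pics/w4.png")
print(p.round(4),o["tool_rot"].round(1))
E
```

```text
[ 48.  -25.   42.5]
[48.3 26.5 42.5]
[ 0.2 28.  42.5]
[ 0.6077 -0.1568  0.0535] [-180.    -0.   171.1]
```

```bash
python3 - <<'E'
from h import *
c=eyes.read_camera("wrist"); o=telemetry.get_obs(); T=R.from_euler("xyz",o["tool_rot"],degrees=True).as_matrix(); p=o["tool_pos"]
f=lambda v:proj(c,[p+T@np.array(v)])[0]
for d in (0,.003,.006,.009):
    l,r=f((.043,-.018,-.008+d)),f((.043,.018,-.008+d)); b=f((.043,0,.024+d)); l2,r2=f((.01,-.018,-.008+d)),f((.01,.018,-.008+d))
    print(d,"top w",(r-l)[0].round(1),"rows",l[1].round(1),b[1].round(1),"w at",l2[1].round(0),(r2-l2)[0].round(1))
g=cv2.cvtColor(c["pixels"],cv2.COLOR_RGB2HSV)
for row in (182,186,190,195,200,220,240): 
    x=np.nonzero((c["pixels"][row,220:350].min(1)>235))[0]; print(row,(x.min()+220,x.max()+220,len(x)) if len(x) else None)
print(c["pixels"][172:194,265].min(1))
E
```

```text
0 top w 78.9 rows 189.6 178.8 w at 257.0 74.4
0.003 top w 77.3 rows 188.4 178.0 w at 254.0 73.0
0.006 top w 75.8 rows 187.2 177.2 w at 252.0 71.6
0.009 top w 74.3 rows 186.1 176.5 w at 250.0 70.3
182 None
186 None
190 (np.int64(247), np.int64(318), 72)
195 (np.int64(247), np.int64(318), 72)
200 (np.int64(247), np.int64(318), 72)
220 (np.int64(248), np.int64(317), 70)
240 (np.int64(248), np.int64(317), 70)
[213 213 212 212 212 212 210 210 212 211 198 198 214 216 215 225 255 255
 255 255 255 255]
```

Call:
drive_tool(
  angular=[
    [0,0,0],
    [0,0,0],
    [0,0,0],
    [0,0,0],
    [0,0,0],
    [0,0,0],
    [0,0,0],
    [0,0,0],
  ],
  delta_pos=[
    [-0.3,0,0],
    [0,0,0.6],
    [0,0,0.5],
    [0,0,0.3],
    [0,0,0.2],
    [0,0,0.2],
    [0,0,0],
    [0,0,0],
  ],
  gripper=[3.2,3.2,3.2,3.2,3.2,3.2,3.2,3.2],
)

```text
time_s: 20.5
tool_pos: [0.611, -0.1574, 0.036]
tool_rot: [180.0, 0.0, 171.1]
force: [0.1, -0.4, -0.3]
grip_width: 0.0358
grasp_force: 20.0
```

```bash
python3 - <<'E'
from h import *
o=telemetry.get_obs(); print(o["tool_pos"].round(4),o["force"].round(1))
c=eyes.read_camera("side"); x,y=np.int32(proj(c,[[.6,-.16,.02]])[0]); a=c["pixels"][y-40:y+40,x-40:x+40,::-1]
w=eyes.read_camera("wrist")["pixels"][150:250,220:350,::-1]
cv2.imwrite("pics/seat.png",np.hstack([cv2.resize(a,(380,380),interpolation=cv2.INTER_CUBIC),cv2.resize(w,(420,380),interpolation=cv2.INTER_CUBIC)]))
E
```

```text
[ 0.611  -0.1574  0.036 ] [ 0.1 -0.4 -0.3]
```

View pics/seat.png

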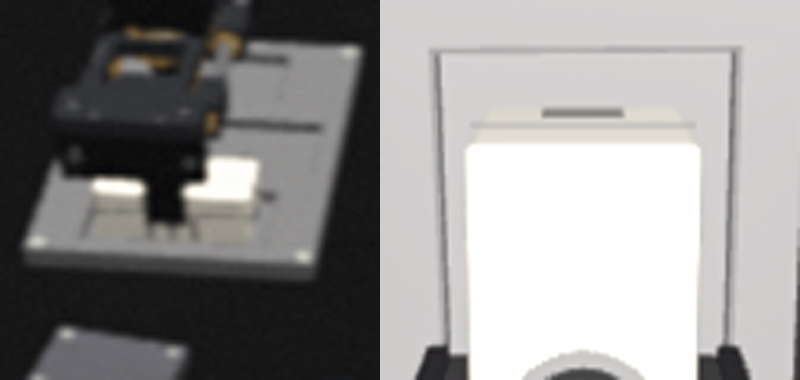

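The cassette sits inside the pocket outline with even gaps (left 440–468, right 700–735, front 50–108). The earlier contact was therefore most likely the pocket floor, with the cassette gripped about 6 mm lower in the pads. I'll lower slowly, check the force, then release.

Call:
drive_tool(
  angular=[
    [0,0,0],
    [0,0,0],
    [0,0,0],
  ],
  delta_pos=[
    [0,0,0.1],
    [0,0,0],
    [0,0,0],
  ],
  gripper=[3.2,3.2,3.2],
)

```text
time_s: 20.9
tool_pos: [0.6111, -0.1574, 0.0351]
tool_rot: [180.0, 0.0, 171.1]
force: [0.4, 0.9, -0.0]
grip_width: 0.0356
grasp_force: 20.0
```

Call:
drive_tool(
  angular=[
    [0,0,0],
    [0,0,0],
    [0,0,0],
  ],
  delta_pos=[
    [0,0,0.1],
    [0,0,0],
    [0,0,0],
  ],
  gripper=[3.2,3.2,3.2],
)

```text
time_s: 21.2
tool_pos: [0.6111, -0.1574, 0.0351]
tool_rot: [180.0, 0.0, 171.1]
force: [-2.8, 0.8, 5.8]
grip_width: 0.0359
grasp_force: 20.0
```

Call:
drive_tool(
  angular=[
    [0,0,0],
    [0,0,0],
    [0,0,0],
    [0,0,0],
    [0,0,0],
    [0,0,0],
    [0,0,0],
    [0,0,0],
  ],
  delta_pos=[
    [0,0,-0.3],
    [0,0,0],
    [0,0.2,0],
    [0,0.2,0],
    [0,0.2,0],
    [0,0.2,0],
    [0,0.2,0],
    [0,0,0],
  ],
  gripper=[3.2,3.2,3.2,3.2,3.2,3.2,3.2,3.2],
)

```text
time_s: 22.0
tool_pos: [0.6121, -0.1487, 0.0369]
tool_rot: [-179.9, 0.0, 171.1]
force: [-0.3, -3.2, -1.2]
grip_width: 0.0356
grasp_force: 20.0
```

A sideways contact after about 9 mm confirms the cassette is inside the pocket walls. I'll centre it, lower and release.

Call:
drive_tool(
  angular=[
    [0,0,0],
    [0,0,0],
    [0,0,0],
    [0,0,0],
    [0,0,0],
    [0,0,0],
    [0,0,0],
    [0,0,0],
    [0,0,0],
    [0,0,0],
    [0,0,0],
    [0,0,0],
    [0,0,0],
    [0,0,0],
  ],
  delta_pos=[
    [0,-0.4,0],
    [0,-0.5,0],
    [0,0,0.2],
    [0,0,0.05],
    [0,0,0],
    [0,0,0],
    [0,0,0],
    [0,0,0],
    [0,0,-2],
    [0,0,-4],
    [0,0,-5],
    [0,0,-5],
    [0,0,-3],
    [0,0,0],
  ],
  gripper=[3.2,3.2,3.2,3.2,3.2,5,5,5,5,5,6,7,8.7,8.7],
)

```text
time_s: 23.4
tool_pos: [0.6139, -0.1569, 0.2304]
tool_rot: [180.0, 0.6, 171.2]
force: [0.4, -0.0, 0.4]
grip_width: 0.0737
grasp_force: 0.0
```

```bash
cat > m7.py <<'E'
from h import *
import sys
# m7.py name z x y yaw
n,z,x,y,w=sys.argv[1],*map(float,sys.argv[2:])
for k in ("wrist","scene","side"):
    c=eyes.read_camera(k); ms=models.cut_out(c,n); 
    for d in ms[:2]:
        m=d["pixels"].astype(float); q=unproj(c,np.argwhere(m>0).mean(0)[::-1],z+.015)
        if np.hypot(q[0]-x,q[1]-y)<.04:
            r=fit([(n,z)],[c],[[x,y,w]],[{n:m}]); print(k,round(float(d["p"]),2),r[0].round(4),round(r[1]),m.sum()); break
E
python3 m7.py cassette_medium .004 .611 -.157 -.15; python3 -c "
from h import *
go(.592,.2278,.22,190.6)"
```

```text
wrist 0.69 [[ 0.6105 -0.1566 -0.1664]] 56 2461.0
scene 0.85 [[ 0.6078 -0.1576 -0.1172]] 53 642.0
side 0.6 [[ 0.6093 -0.156  -0.1644]] 43 587.0
to 0.5920 0.2278 0.2200 yaw 190.6: turn z -0.340 rad (min rows 3); then shift cm [-5.27 38.05  0.25] min rows 8
```

Call:
drive_tool(
  angular=[
    [0,0,-0.114],
    [0,0,-0.113],
    [0,0,-0.113],
    [0,0,0],
    [0,0,0],
    [0,0,0],
    [0,0,0],
    [0,0,0],
    [0,0,0],
    [0,0,0],
    [0,0,0],
    [0,0,0],
    [0,0,0],
    [0,0,0],
    [0,0,0],
    [0,0,0],
  ],
  delta_pos=[
    [0,0,0],
    [0,0,0],
    [0,0,0],
    [-0.53,3.8,0],
    [-0.53,3.8,0],
    [-0.53,3.8,0],
    [-0.53,3.8,0],
    [-0.53,3.8,0],
    [-0.53,3.8,0],
    [-0.53,3.8,0],
    [-0.53,3.8,0],
    [-0.53,3.8,0],
    [-0.5,3.85,0],
    [0,0,0],
    [0,0,0],
    [0,0,0],
  ],
  gripper=[8.7,8.7,8.7,8.7,8.7,8.7,8.7,8.7,8.7,8.7,8.7,8.7,8.7,8.7,8.7,8.7],
)

```text
time_s: 25.3
tool_pos: [0.5929, 0.2256, 0.2236]
tool_rot: [-179.9, -0.1, -169.5]
force: [-0.2, 0.6, 1.6]
grip_width: 0.0868
grasp_force: 0.0
```

```bash
python3 m5.py w5 2
```

```text
drop plate_large 0
[0] [[0.5902, 0.2279, 0.1737], [0.5926, 0.2337, 0.1841]] 98.1 [433, 0]
[1, 2] [[0.5903, 0.2289, 0.1946], [0.592, 0.2282, 0.1595]] 304.3 [696, 1734]
[0.5929 0.227  0.2246] [ 1.7999e+02  2.0000e-02 -1.6941e+02]
```

Call:
drive_tool(
  angular=[
    [0,0,0.008],
    [0,0,0],
    [0,0,0],
    [0,0,0],
    [0,0,0],
    [0,0,0],
    [0,0,0],
    [0,0,0],
    [0,0,0],
    [0,0,0],
    [0,0,0],
  ],
  delta_pos=[
    [0.02,0.1,0],
    [0,0,4],
    [0,0,4],
    [0,0,4],
    [0,0,3],
    [0,0,2],
    [0,0,1.2],
    [0,0,0.6],
    [0,0,0.4],
    [0,0,0],
    [0,0,0],
  ],
  gripper=[8.7,8.7,8.7,8.7,8.7,8.7,8.7,8.7,8.7,8.7,8.7],
)

```text
time_s: 26.85
tool_pos: [0.5932, 0.2286, 0.0336]
tool_rot: [180.0, 0.1, -169.8]
force: [0.3, 0.5, 0.3]
grip_width: 0.087
grasp_force: 0.0
```

Call:
drive_tool(
  angular=[
    [0,0,0],
    [0,0,0],
    [0,0,0],
    [0,0,0],
    [0,0,0],
    [0,0,0],
  ],
  delta_pos=[
    [0,0,0],
    [0,0,0],
    [0,0,0],
    [0,0,0],
    [0,0,0],
    [0,0,0],
  ],
  gripper=[5.8,5.8,5.8,5.8,5.8,5.8],
  squeeze=25,
)

```text
time_s: 27.45
tool_pos: [0.5925, 0.2283, 0.0326]
tool_rot: [180.0, 0.0, -169.8]
force: [-0.4, -0.3, 1.4]
grip_width: 0.0618
grasp_force: 25.0
```

Call:
drive_tool(
  angular=[
    [0,0,0],
    [0,0,0],
    [0,0,0],
    [0,0,0],
    [0,0,0],
    [0,0,0],
    [0,0,0.125],
    [0,0,0.125],
    [0,0,0.125],
    [0,0,0.122],
    [0,0,0],
    [0,0,0],
  ],
  delta_pos=[
    [0,0,-0.5],
    [0,0,-1],
    [0,0,-2],
    [0,0,-3],
    [0,0,-4],
    [0,0,-3],
    [0,0,0],
    [0,0,0],
    [0,0,0],
    [0,0,0],
    [0,0,0],
    [0,0,0],
  ],
  gripper=[5.8,5.8,5.8,5.8,5.8,5.8,5.8,5.8,5.8,5.8,5.8,5.8],
)

```text
time_s: 28.65
tool_pos: [0.5923, 0.2284, 0.1679]
tool_rot: [180.0, 0.0, 161.8]
force: [-0.1, -0.2, -2.3]
grip_width: 0.0612
grasp_force: 25.0
```

```bash
python3 -c "
from h import *
go(.6398,-.0032,.16,161.7)"
```

```text
to 0.6398 -0.0032 0.1600 yaw 161.7: turn z 0.003 rad (min rows 1); then shift cm [-11.78 -20.49   0.79] min rows 5
```

Call:
drive_tool(
  angular=[
    [0,0,0],
    [0,0,0],
    [0,0,0],
    [0,0,0],
    [0,0,0],
    [0,0,0],
    [0,0,0],
    [0,0,0],
    [0,0,0],
    [0,0,0],
    [0,0,0],
    [0,0,0],
    [0,0,0],
    [0,0,0],
    [0,0,0],
    [0,0,0],
  ],
  delta_pos=[
    [-1.68,-2.93,0],
    [-1.68,-2.93,0],
    [-1.68,-2.93,0],
    [-1.68,-2.93,0],
    [-1.68,-2.93,0],
    [-1.69,-2.92,0],
    [-1.69,-2.92,0],
    [0,0,0],
    [0,0,3],
    [0,0,3],
    [0,0,3],
    [0,0,2],
    [0,0,1.2],
    [0,0,0.6],
    [0,0,0],
    [0,0,0],
  ],
  gripper=[5.8,5.8,5.8,5.8,5.8,5.8,5.8,5.8,5.8,5.8,5.8,5.8,5.8,5.8,5.8,5.8],
)

```text
time_s: 30.25
tool_pos: [0.6408, -0.0032, 0.0407]
tool_rot: [180.0, 0.1, 161.7]
force: [-0.0, 1.0, -1.0]
grip_width: 0.0615
grasp_force: 25.0
```

```bash
python3 -c "
from h import *
go(.6398,-.0032,.0312,161.7)"
```

```text
to 0.6398 -0.0032 0.0312 yaw 161.7: turn z 0.000 rad (min rows 1); then shift cm [ 0.09 -0.03  0.95] min rows 1
```

Call:
drive_tool(
  angular=[
    [0,0,0],
    [0,0,0],
    [0,0,0],
    [0,0,0],
    [0,0,0],
    [0,0,0],
  ],
  delta_pos=[
    [0.09,0,0.3],
    [0,0,0.3],
    [0,0,0.2],
    [0,0,0.1],
    [0,0,0],
    [0,0,0],
  ],
  gripper=[5.8,5.8,5.8,5.8,5.8,5.8],
)

```text
time_s: 30.85
tool_pos: [0.6389, -0.0029, 0.0307]
tool_rot: [180.0, -0.0, 161.7]
force: [-0.7, -0.2, 0.6]
grip_width: 0.0616
grasp_force: 25.0
```

Call:
drive_tool(
  angular=[
    [0,0,0],
    [0,0,0],
    [0,0,0],
    [0,0,0],
    [0,0,0],
    [0,0,0],
    [0,0,0],
    [0,0,0],
    [0,0,0],
    [0,0,0],
    [0,0,0],
    [0,0,0],
  ],
  delta_pos=[
    [0,0,0.05],
    [0,0,0],
    [0,0,0],
    [0,0,0],
    [0,0,0],
    [0,0,0],
    [0,0,-1],
    [0,0,-3],
    [0,0,-5],
    [0,0,-5],
    [0,0,-4],
    [0,0,0],
  ],
  gripper=[5.8,5.8,7.2,7.2,7.2,8.7,8.7,8.7,8.7,8.7,8.7,8.7],
)

```text
time_s: 32.05
tool_pos: [0.6428, -0.0035, 0.2185]
tool_rot: [179.7, 0.7, 161.7]
force: [0.8, -0.2, -0.0]
grip_width: 0.087
grasp_force: 0.0
```

```bash
python3 -c "
from h import *
go(.5904,.2288,.20,190.6)"
```

```text
to 0.5904 0.2288 0.2000 yaw 190.6: turn z -0.505 rad (min rows 4); then shift cm [ 0.88 23.79  1.85] min rows 5
```

Call:
drive_tool(
  angular=[
    [0,0,-0.127],
    [0,0,-0.126],
    [0,0,-0.126],
    [0,0,-0.126],
    [0,0,0],
    [0,0,0],
    [0,0,0],
    [0,0,0],
    [0,0,0],
    [0,0,0],
    [0,0,0],
    [0,0,0],
    [0,0,0],
    [0,0,0],
  ],
  delta_pos=[
    [0,0,0],
    [0,0,0],
    [0,0,0],
    [0,0,0],
    [0.1,3.4,0],
    [0.1,3.4,0],
    [0.1,3.4,0],
    [0.1,3.4,0],
    [0.1,3.4,0],
    [0.1,3.4,0],
    [0.1,3.39,0],
    [0,0,0],
    [0,0,0],
    [0,0,0],
  ],
  gripper=[8.7,8.7,8.7,8.7,8.7,8.7,8.7,8.7,8.7,8.7,8.7,8.7,8.7,8.7],
)

```text
time_s: 33.45
tool_pos: [0.5887, 0.2279, 0.2099]
tool_rot: [-179.9, 0.0, -169.5]
force: [-0.3, -0.2, 0.2]
grip_width: 0.0871
grasp_force: 0.0
```

```bash
python3 m5.py w6 1; python3 m7.py plate_large .03 .6395 -.003 -.32; python3 -c "
from h import *
go(.5907,.2288,.024,190.4)"
```

```text
[0] [[0.5916, 0.2287, 0.1824]] 267.6 [3352]
[1, 2] [[0.5895, 0.2285, 0.1758]] 140.0 [1906]
[0.5885 0.2287 0.2101] [-1.8000e+02  1.0000e-02 -1.6947e+02]
wrist 0.6 [[ 0.6391 -0.0015 -0.3144]] 479 5577.0
scene 0.9 [[ 0.636  -0.0038 -0.3351]] 44 686.0
side 0.57 [[ 0.6441 -0.0042 -0.2856]] 593 300.0
to 0.5907 0.2288 0.0240 yaw -169.6: turn z 0.004 rad (min rows 1); then shift cm [-0.23 -0.12 18.6 ] min rows 4
```

View pics/w6.png

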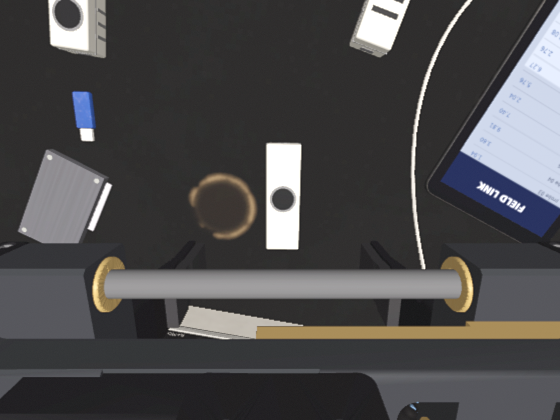

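Large plate rests on the pile (65,200), long cassette with its window at (283,199) is free. Grasping it.

Call:
drive_tool(
  angular=[
    [0,0,0.004],
    [0,0,0],
    [0,0,0],
    [0,0,0],
    [0,0,0],
    [0,0,0],
    [0,0,0],
    [0,0,0],
    [0,0,0],
    [0,0,0],
    [0,0,0],
  ],
  delta_pos=[
    [-0.21,-0.05,0],
    [0,0,4],
    [0,0,4],
    [0,0,4],
    [0,0,3],
    [0,0,1.8],
    [0,0,1],
    [0,0,0.5],
    [0,0,0.3],
    [0,0,0],
    [0,0,0],
  ],
  gripper=[8.7,8.7,8.7,8.7,8.7,8.7,8.7,8.7,8.7,8.7,8.7],
)

```text
time_s: 35.15
tool_pos: [0.5912, 0.2298, 0.0251]
tool_rot: [180.0, 0.1, -169.6]
force: [0.0, -0.1, 0.1]
grip_width: 0.0875
grasp_force: 0.0
```

Call:
drive_tool(
  angular=[
    [0,0,0],
    [0,0,0],
    [0,0,0],
    [0,0,0],
    [0,0,0],
    [0,0,0],
    [0,0,0],
    [0,0,0],
  ],
  delta_pos=[
    [0,0,0],
    [0,0,0],
    [0,0,0],
    [0,0,0],
    [0,0,0],
    [0,0,0],
    [0,0,0],
    [0,0,0],
  ],
  gripper=[3.2,3.2,3.2,3.2,3.2,3.2,3.2,3.2],
  squeeze=25,
)

```text
time_s: 35.95
tool_pos: [0.5905, 0.2293, 0.0239]
tool_rot: [-180.0, 0.0, -169.6]
force: [0.7, 0.0, -0.2]
grip_width: 0.0361
grasp_force: 25.0
```

Call:
drive_tool(
  angular=[
    [0,0,0],
    [0,0,0],
    [0,0,0],
    [0,0,0],
    [0,0,0],
    [0,0,0],
    [0,0,0.111],
    [0,0,0.111],
    [0,0,0.11],
    [0,0,0],
    [0,0,0],
  ],
  delta_pos=[
    [0,0,-0.5],
    [0,0,-1],
    [0,0,-2],
    [0,0,-4],
    [0,0,-4],
    [0,0,-2.5],
    [0,0,0],
    [0,0,0],
    [0,0,0],
    [0,0,0],
    [0,0,0],
  ],
  gripper=[3.2,3.2,3.2,3.2,3.2,3.2,3.2,3.2,3.2,3.2,3.2],
)

```text
time_s: 37.05
tool_pos: [0.5904, 0.2296, 0.1645]
tool_rot: [180.0, 0.0, 171.5]
force: [0.5, 0.0, -1.0]
grip_width: 0.0355
grasp_force: 25.0
```

```bash
python3 -c "
from h import *
go(.599,-.2259,.16,171.4)"
```

```text
to 0.5990 -0.2259 0.1600 yaw 171.4: turn z 0.002 rad (min rows 1); then shift cm [ -7.66 -44.91   0.45] min rows 10
```

Call:
drive_tool(
  angular=[
    [0,0,0],
    [0,0,0],
    [0,0,0],
    [0,0,0],
    [0,0,0],
    [0,0,0],
    [0,0,0],
    [0,0,0],
    [0,0,0],
    [0,0,0],
    [0,0,0],
    [0,0,0],
    [0,0,0],
    [0,0,0],
    [0,0,0],
    [0,0,0],
    [0,0,0],
    [0,0,0],
  ],
  delta_pos=[
    [-0.64,-3.74,0],
    [-0.64,-3.74,0],
    [-0.64,-3.74,0],
    [-0.64,-3.74,0],
    [-0.64,-3.74,0],
    [-0.64,-3.74,0],
    [-0.64,-3.74,0],
    [-0.64,-3.74,0],
    [-0.64,-3.74,0],
    [-0.64,-3.74,0],
    [-0.63,-3.75,0],
    [-0.63,-3.76,0],
    [0,0,0],
    [0,0,4],
    [0,0,4],
    [0,0,2.5],
    [0,0,0],
    [0,0,0],
  ],
  gripper=[3.2,3.2,3.2,3.2,3.2,3.2,3.2,3.2,3.2,3.2,3.2,3.2,3.2,3.2,3.2,3.2,3.2,3.2],
)

```text
time_s: 38.85
tool_pos: [0.599, -0.2259, 0.0595]
tool_rot: [-180.0, 0.0, 171.4]
force: [0.0, -0.0, -1.0]
grip_width: 0.0356
grasp_force: 25.0
```

```bash
python3 - <<'E'
from h import *
go(.599,-.2259,.029,171.4)
c=eyes.read_camera("wrist"); cv2.imwrite("pics/w7.png",cv2.resize(c["pixels"][110:260,160:410,::-1],(750,450),interpolation=cv2.INTER_CUBIC))
E
```

```text
to 0.5990 -0.2259 0.0290 yaw 171.4: turn z 0.001 rad (min rows 1); then shift cm [-0.    0.    3.05] min rows 1
```

View pics/w7.png

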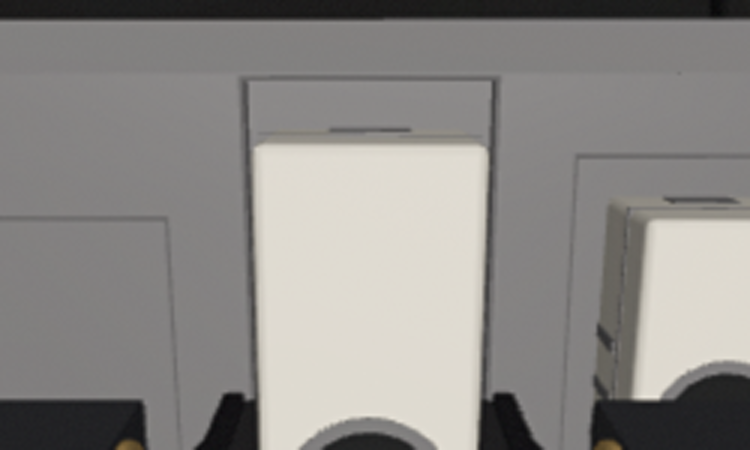

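The long cassette lines up with its pocket, with even sides (245–497) and a front gap (77–130). The medium (right) sits inside its pocket.

Call:
drive_tool(
  angular=[
    [0,0,0],
    [0,0,0],
    [0,0,0],
    [0,0,0],
    [0,0,0],
    [0,0,0],
    [0,0,0],
  ],
  delta_pos=[
    [0,0,1],
    [0,0,1],
    [0,0,0.5],
    [0,0,0.3],
    [0,0,0.2],
    [0,0,0],
    [0,0,0],
  ],
  gripper=[3.2,3.2,3.2,3.2,3.2,3.2,3.2],
)

```text
time_s: 39.6
tool_pos: [0.5989, -0.2262, 0.0292]
tool_rot: [-180.0, 0.0, 171.4]
force: [-0.9, 0.7, -1.4]
grip_width: 0.0358
grasp_force: 25.0
```

Call:
drive_tool(
  angular=[
    [0,0,0],
    [0,0,0],
    [0,0,0],
    [0,0,0],
    [0,0,0],
    [0,0,0],
    [0,0,0],
    [0,0,0],
    [0,0,0],
    [0,0,0],
    [0,0,0],
    [0,0,0],
  ],
  delta_pos=[
    [0,0,0.12],
    [0,0,0],
    [0,0,0],
    [0,0,0],
    [0,0,0],
    [0,0,-1],
    [0,0,-3],
    [0,0,-4],
    [0,0,-4],
    [0,0,-4],
    [0,0,0],
    [0,0,0],
  ],
  gripper=[3.2,3.2,5,5,5,5,5,6,8.7,8.7,8.7,8.7],
)

```text
time_s: 40.8
tool_pos: [0.5994, -0.2264, 0.1897]
tool_rot: [-180.0, 0.2, 171.4]
force: [0.3, -0.9, -0.5]
grip_width: 0.082
grasp_force: 0.0
```

```bash
python3 m7.py cassette_long .004 .599 -.226 -.15; python3 -c "
from h import *
go(.47,.0,.19,182.5)"
```

```text
wrist 0.92 [[ 0.5994 -0.2257 -0.1609]] 126 4079.0
scene 0.82 [[ 0.5965 -0.2258 -0.1517]] 45 995.0
side 0.83 [[ 0.5989 -0.2271 -0.2184]] 120 661.0
to 0.4700 0.0000 0.1900 yaw 182.5: turn z -0.194 rad (min rows 2); then shift cm [11.8  23.12 -0.36] min rows 6
```

Call:
drive_tool(
  angular=[
    [0,0,-0.097],
    [0,0,-0.097],
    [0,0,0],
    [0,0,0],
    [0,0,0],
    [0,0,0],
    [0,0,0],
    [0,0,0],
    [0,0,0],
    [0,0,0],
    [0,0,0],
    [0,0,0],
  ],
  delta_pos=[
    [0,0,0],
    [0,0,0],
    [1.7,3.3,0],
    [1.7,3.3,0],
    [1.7,3.3,0],
    [1.7,3.3,0],
    [1.7,3.3,0],
    [1.7,3.3,0],
    [1.6,3.32,0],
    [0,0,0],
    [0,0,0],
    [0,0,0],
  ],
  gripper=[8.7,8.7,8.7,8.7,8.7,8.7,8.7,8.7,8.7,8.7,8.7,8.7],
)

```text
time_s: 42.3
tool_pos: [0.4711, -0.0013, 0.1876]
tool_rot: [-180.0, -0.0, -177.6]
force: [0.5, -0.1, -0.7]
grip_width: 0.0869
grasp_force: 0.0
```

```bash
python3 m7.py cassette_short 0 .453 0 .06; python3 -c "
from h import *
go(.453,.0,.024,182.9)"
```

```text
wrist 0.96 [[ 0.4541 -0.0005  0.0427]] 63 2160.0
scene 0.64 [[ 0.4518 -0.0031  0.0368]] 27 442.0
side 0.64 [[ 0.4534  0.0012 -0.0381]] 40 478.0
to 0.4530 0.0000 0.0240 yaw -177.1: turn z -0.009 rad (min rows 1); then shift cm [ 1.79  0.17 16.36] min rows 4
```

Call:
drive_tool(
  angular=[
    [0,0,0],
    [0,0,0],
    [0,0,0],
    [0,0,0],
    [0,0,0],
    [0,0,0],
    [0,0,0],
    [0,0,0],
    [0,0,0],
    [0,0,0],
  ],
  delta_pos=[
    [1.75,0.12,0],
    [0,0,4],
    [0,0,4],
    [0,0,3.5],
    [0,0,2.4],
    [0,0,1.4],
    [0,0,0.7],
    [0,0,0.36],
    [0,0,0],
    [0,0,0],
  ],
  gripper=[8.7,8.7,8.7,8.7,8.7,8.7,8.7,8.7,8.7,8.7],
)

```text
time_s: 43.6
tool_pos: [0.4541, 0.0003, 0.025]
tool_rot: [180.0, 0.1, -177.5]
force: [1.2, -1.0, 0.8]
grip_width: 0.0868
grasp_force: 0.0
```

Call:
drive_tool(
  angular=[
    [0,0,0],
    [0,0,0],
    [0,0,0],
    [0,0,0],
    [0,0,0],
    [0,0,0],
    [0,0,0],
    [0,0,0],
  ],
  delta_pos=[
    [0,0,0],
    [0,0,0],
    [0,0,0],
    [0,0,0],
    [0,0,0],
    [0,0,0],
    [0,0,0],
    [0,0,0],
  ],
  gripper=[3.2,3.2,3.2,3.2,3.2,3.2,3.2,3.2],
  squeeze=25,
)

```text
time_s: 44.4
tool_pos: [0.4533, 0.0002, 0.0241]
tool_rot: [-180.0, -0.0, -177.5]
force: [-0.2, -0.8, -0.1]
grip_width: 0.0358
grasp_force: 25.0
```

Call:
drive_tool(
  angular=[
    [0,0,0],
    [0,0,0],
    [0,0,0],
    [0,0,0],
    [0,0,0],
    [0,0,0],
    [0,0,0.097],
    [0,0,0.097],
    [0,0,0],
    [0,0,0],
  ],
  delta_pos=[
    [0,0,-0.5],
    [0,0,-1],
    [0,0,-2],
    [0,0,-4],
    [0,0,-4],
    [0,0,-2.5],
    [0,0,0],
    [0,0,0],
    [0,0,0],
    [0,0,0],
  ],
  gripper=[3.2,3.2,3.2,3.2,3.2,3.2,3.2,3.2,3.2,3.2],
)

```text
time_s: 45.4
tool_pos: [0.4532, 0.0002, 0.1645]
tool_rot: [180.0, 0.0, 171.5]
force: [-0.6, 0.5, -1.1]
grip_width: 0.0358
grasp_force: 25.0
```

```bash
python3 -c "
from h import *
go(.5885,-.2951,.16,171.4)"
```

```text
to 0.5885 -0.2951 0.1600 yaw 171.4: turn z 0.002 rad (min rows 1); then shift cm [-17.8  -27.18   0.45] min rows 7
```

Call:
drive_tool(
  angular=[
    [0,0,0],
    [0,0,0],
    [0,0,0],
    [0,0,0],
    [0,0,0],
    [0,0,0],
    [0,0,0],
    [0,0,0],
    [0,0,0],
    [0,0,0],
    [0,0,0],
    [0,0,0],
    [0,0,0],
    [0,0,0],
    [0,0,0],
  ],
  delta_pos=[
    [-1.98,-3.02,0],
    [-1.98,-3.02,0],
    [-1.98,-3.02,0],
    [-1.98,-3.02,0],
    [-1.98,-3.02,0],
    [-1.98,-3.02,0],
    [-1.98,-3.02,0],
    [-1.97,-3.02,0],
    [-1.97,-3.02,0],
    [0,0,0],
    [0,0,4],
    [0,0,4],
    [0,0,2.5],
    [0,0,0],
    [0,0,0],
  ],
  gripper=[3.2,3.2,3.2,3.2,3.2,3.2,3.2,3.2,3.2,3.2,3.2,3.2,3.2,3.2,3.2],
)

```text
time_s: 46.9
tool_pos: [0.5885, -0.2947, 0.0594]
tool_rot: [180.0, -0.0, 171.4]
force: [0.4, -0.4, -0.4]
grip_width: 0.0358
grasp_force: 25.0
```

```bash
python3 - <<'E'
from h import *
go(.5885,-.2951,.029,171.4)
c=eyes.read_camera("wrist"); cv2.imwrite("pics/w8.png",cv2.resize(c["pixels"][130:280,160:410,::-1],(750,450),interpolation=cv2.INTER_CUBIC))
E
```

```text
to 0.5885 -0.2951 0.0290 yaw 171.4: turn z 0.001 rad (min rows 1); then shift cm [-0.01 -0.04  3.04] min rows 1
```

View pics/w8.png

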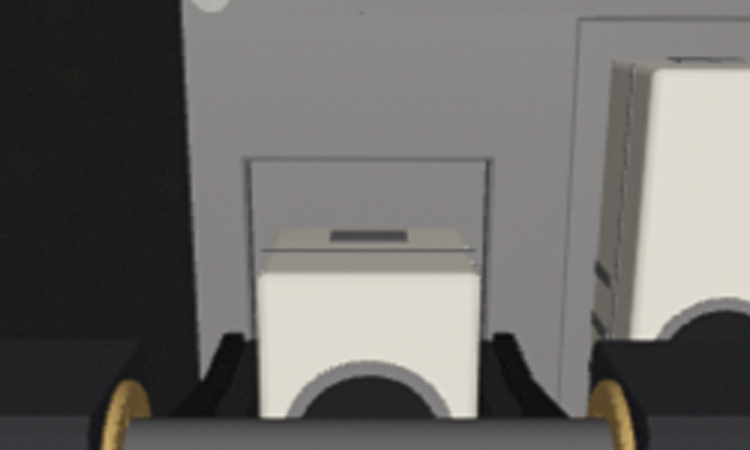

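The short cassette is centred on its pocket (sides 247–490). Lowering.

Call:
drive_tool(
  angular=[
    [0,0,0],
    [0,0,0],
    [0,0,0],
    [0,0,0],
    [0,0,0],
    [0,0,0],
    [0,0,0],
  ],
  delta_pos=[
    [0,0,1],
    [0,0,1],
    [0,0,0.5],
    [0,0,0.3],
    [0,0,0.2],
    [0,0,0],
    [0,0,0],
  ],
  gripper=[3.2,3.2,3.2,3.2,3.2,3.2,3.2],
)

```text
time_s: 47.65
tool_pos: [0.5886, -0.2953, 0.0294]
tool_rot: [-180.0, 0.0, 171.4]
force: [-0.0, -0.9, -0.6]
grip_width: 0.0361
grasp_force: 25.0
```

Call:
drive_tool(
  angular=[
    [0,0,0],
    [0,0,0],
    [0,0,0],
    [0,0,0],
    [0,0,0],
    [0,0,0],
    [0,0,0],
    [0,0,0],
    [0,0,0],
    [0,0,0],
    [0,0,0],
    [0,0,0],
    [0,0,0],
  ],
  delta_pos=[
    [0,0,0.12],
    [0,0,0],
    [0,0,0],
    [0,0,0],
    [0,0,0],
    [0,0,-1],
    [0,0,-3],
    [0,0,-4],
    [0,0,-5],
    [0,0,-5],
    [0,3.5,-3],
    [0,3.5,0],
    [0,3,0],
  ],
  gripper=[3.2,3.2,5,5,5,5,5,6,8.7,8.7,8.7,8.7,8.7],
)

```text
time_s: 48.95
tool_pos: [0.6044, -0.1949, 0.2407]
tool_rot: [180.0, 0.2, 171.4]
force: [0.2, 0.5, -0.3]
grip_width: 0.0852
grasp_force: 0.0
```

Call:
drive_tool(
  angular=[
    [0,0,0],
    [0,0,0],
    [0,0,0],
    [0,0,0],
    [0,0,0],
  ],
  delta_pos=[
    [0,4,0],
    [0,4,0],
    [0,4,0],
    [0,0,0],
    [0,0,0],
  ],
  gripper=[8.7,8.7,8.7,8.7,8.7],
)

```text
time_s: 49.45
tool_pos: [0.6216, -0.0765, 0.2386]
tool_rot: [-180.0, 0.0, 171.5]
force: [0.6, -1.1, -0.5]
grip_width: 0.0871
grasp_force: 0.0
```

```bash
python3 m7.py cassette_short .004 .5885 -.295 -.15; python3 - <<'E'
from h import *
c=eyes.read_camera("wrist"); s=eyes.read_camera("scene")
cv2.imwrite("pics/end.png",np.hstack([cv2.resize(c["pixels"][:,:,::-1],(400,300)),cv2.resize(s["pixels"][110:360,230:480,::-1],(400,300))]))
E
```

```text
wrist 0.56 [[ 0.59   -0.2939 -0.1127]] 177 2185.0
scene 0.65 [[ 0.5857 -0.296  -0.1513]] 45 598.0
side 0.54 [[ 0.5875 -0.2961 -0.0614]] 79 293.0
```

View pics/end.png

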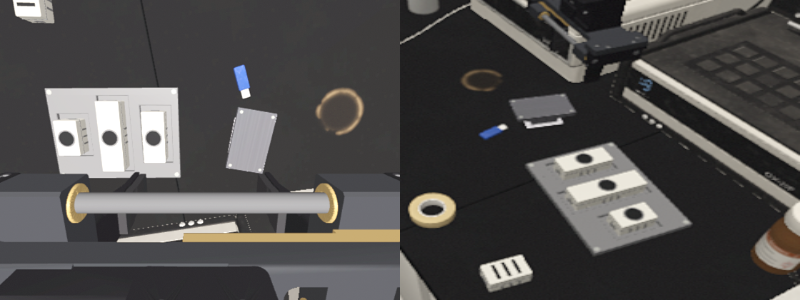

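All three cassettes lie flat in their pockets (65,135 / 112,135 / 152,135), and the plate pile is level on the rest (252,140). The slotted ones are untouched, so I'm handing in.

```bash
python3 -c "
from cell import env
print(env.sign_off())"
```

```text
the job is handed in; nothing more can be done
None
```

I handed the job in at about 50 s. The three round-window cassettes are flat in their matching pockets, the two plates are piled level on the cork rest within about 2 mm of centre, and the slotted cassettes were not touched.

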